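Pack the drinks caddy on the bar cart

ROBOT

A 6-joint arm with a two-finger parallel gripper is mounted at the origin on the work surface. World frame = base frame: x ahead of the robot, y to its left, z up, the work surface at z = 0. Lengths are in m, angles in rad, forces in N, time in s.
With the tool pointing down it reaches from about 0.2 to 0.875 m from the base axis. Payload 3.4 kg.
Tool frame: the origin (TCP) lies at the very end of the fingers, on their centre line; the grasp point (between the pads) lies arm.tcp_to_grasp behind it (arm.tcp_to_grasp is the distance from the TCP to the grasp point, in m); z points along the fingers, y is the direction in which the jaws open and shut (so a half turn about z gives the same grasp; the last joint's range is limited). The gripper opens to 94 mm and grips with 3 to 60 N. Pads are 16 mm wide; open, the fingers measure 119 mm over their backs; the gripper's body (75 mm by 177 mm) begins 78 mm behind the grasp point.
Start: joints at [1.038, 0.276, 1.505, -0, 1.361, -0.121], TCP at [0.23, 0.527, 0.205] pointing down, gripper open.
Joint ranges: [-2.89, 2.89], [-0.75, 2.08], [0.22, 2.7], [-1.18, 4.32], [0.11, 2.71], [-2.7, 2.7]. Speed limits (rad/s): [2.57, 2.57, 3.14, 3.14, 3.14, 3.14].

INTERFACE

Orientations are given as a unit quaternion [x, y, z, w].
In Python, from station import arm gives the robot as it stands.
- The arm moves only by the tool servo_tool, never from a script. Its argument "increments" is a list of rows, each a list of 3 entries, a list of its own where there are three numbers: the shift along the tool's x, y, z in m, then the turn, a rotation vector about the tool's x, y, z in degrees, then the gripper command: -1 is shut, 1 is fully open, values between are in proportion. A call has 1 to 12 rows; each row is the pose to reach, as a shift and turn from the pose commanded when the call began, along the tool's axes at that moment; what a row does not reach only later rows make up. A row lasts 1/10 s, in which the tool goes at most 50 mm and 8.59 degrees, less where a joint would pass 70% of its speed; a pose out of reach is approached as far as the arm can. A call with a gripper value outside its range is refused whole. The fingers move at their own pace and stop on an object; the grip force is fixed at half the most. Time passes only in rows, so rows that repeat a pose let the fingers close. It gives the time, the measured TCP pose, the force and the opening at its end, in the units of the state.
- arm.state(): the state, without advancing time (a new reading comes with each control period).
- arm.grab_frame(name): name is "scene" or "side" or "wrist"; returns (picture, depth): 400x640x3 uint8, red, green, blue; 400x640 float32, m along the optical axis (not along the pixel's ray), 0 where there is no reading.
- arm.camera_model(name): a dict with "mtx" (3x3 intrinsics, pixels), "k1" (the pictures are not rectified: a ray, as slopes to the right and down, at radius r is drawn at 1 + k1 r^2 times it, then the intrinsics apply), "R" (3x3) and "t" (3): a world point X has camera coordinates R X + t; the wrist camera has in their place "mount" (4x4, takes a point from camera to tool coordinates, whose origin is the TCP and whose axes are the flange's). Camera axes: x right, y down, z forward; pixel columns grow to the right and rows downward; lengths in m; the calibration is good to about 2 mm. A picture is of the moment at which its call begins: read the wrist's pose just before it. camera_model takes no time and is no camera call.
- arm.finish_job(): hands the job in, once; it reports no verdict.
The state is a dict: "time": time; "qpos": joint angles; "joint_velocities": joint speeds; "effort": joint torques, N m; "ee_pos": TCP position; "tcp_rot": TCP orientation; "ft_force": force on the tool from outside, world axes, zero at the start; "wrist_torque": the same for the moment, N m; "opening": finger opening in m.
Only numpy, scipy, OpenCV 4.12 (cv2) and the standard library are available. Lean on these libraries where they do the work, as an engineer would, in place of code of your own. Each camera call takes 0.05 s, during which the arm holds its last target.

TASK

Pack the caddy for a round of drinks: stand the round ice sphere mould in the small round holder, the lemon squeezer with its ribbed cone in the large round holder and the square bitters bottle in the square holder, each upright on the holder's floor and set down gently. Leave the cube mould, the plain steel cup and the round bottle standing where they are.

Things in the scene. Friction and masses are not known exactly. Their poses are not given: they have to be found in the camera images.
- caddy: Dark wood serving caddy, a shallow open box 370 x 126 mm with walls 6 mm thick and 22 mm high and a low brass arch handle at each end (top 49 mm above the table). Its floor is 6 mm thick. Three brass holders stand in a row along its x axis, 110 mm apart, the middle one at its centre. Fixed to the table. Origin: centre of its underside; x along its length, y across, z up.
- large_ring: Large round brass holder in the caddy: a shallow dish of outer diameter 96 mm, inner diameter 88 mm, 14 mm high in all, floor 4 mm thick (so a collar 10 mm above its floor). Origin: centre of its underside (6 mm above the table), x along the row of the caddy's holders. Its place in the row changes from start to start. It is fixed.
- small_ring: Small round brass holder in the caddy: a shallow dish of outer diameter 72 mm, inner diameter 64 mm, 14 mm high in all, floor 4 mm thick. Origin: centre of its underside (6 mm above the table), x along the row of the caddy's holders. Its place in the row changes from start to start. It is fixed.
- square_frame: Square brass holder in the caddy: a shallow square dish, outer side 72 mm, inner side 64 mm, 14 mm high in all, floor 4 mm thick, its sides along its x and y axes. Origin: centre of its underside (6 mm above the table), x along the row of the caddy's holders. Its place in the row changes from start to start. It is fixed.
- sphere_mould: Round ice sphere mould of grey firm silicone, about 0.12 kg: a ball 54 mm in diameter with its centre 34 mm above the underside and a thin dark seam round it, on a flat round foot 40 mm across, with a narrow filling neck on top (lip 28 mm across, top at 70 mm). Stands upright, loose. Origin: centre of its underside, z up.
- cube_mould: Look-alike: ice cube mould of the same grey silicone with the same foot, neck and height (70 mm), but its body is a rounded cube 50 mm wide. Not to be packed. Loose. Origin: centre of its underside, z up.
- squeezer: Steel lemon squeezer, about 0.25 kg: a straight-sided round cup 62 mm in diameter, rim at 52 mm, with a ribbed pressing cone rising from its middle to 60 mm. Stands upright, loose. Origin: centre of its underside, z up.
- plain_cup: Look-alike: plain steel cup of the same diameter (62 mm) and rim height (52 mm) as the squeezer, but empty, with no cone inside. Not to be packed. Loose. Origin: centre of its underside, z up.
- square_bottle: Small square bitters bottle of amber glass, closed with a cork, about 0.25 kg: body 46 x 46 mm and 62 mm high, short round neck, cork 25 mm across with its top at 85 mm. Stands upright, loose. Its sides lie along its x and y axes. Origin: centre of its underside, z up.
- round_bottle: Look-alike: bottle of the same amber glass with the same cork and height (85 mm), but its body is round, 50 mm in diameter. Not to be packed. Loose. Origin: centre of its underside, z up.
There are look-alikes about, which are no part of the job. Leave any blue or green look-alike of the square_bottle alone.

How it is judged:
At the end, for the whole second after the job is handed in: Mould in the small ring (centres within 20 mm), squeezer in the large ring, square bottle in the square holder (within 18 mm), upright within 0.1 rad, undersides within 4 mm of the holder floors, released, at rest; look-alikes upright, within 15 mm of where they began (horizontal distance between sphere_mould and small_ring below 0.02 m and z of sphere_mould in the frame of small_ring between 0 and 0.008 m and angle between each of sphere_mould, squeezer, square_bottle, cube_mould, plain_cup, round_bottle's own z axis and vertical below 0.1 rad and linear speed of each of sphere_mould, squeezer, square_bottle below 0.02 m/s and angular speed of each of sphere_mould, squeezer, square_bottle below 0.2 rad/s and horizontal distance between squeezer and large_ring below 0.018 m and z of squeezer in the frame of large_ring between 0 and 0.008 m and horizontal distance between square_bottle and square_frame below 0.018 m and z of square_bottle in the frame of square_frame between 0 and 0.008 m and distance of each of cube_mould, plain_cup, round_bottle from where it was at the start of the episode below 0.015 m); the robot touches nothing.
It fails at once if the mould, squeezer or square bottle is tipped over (angle between any of sphere_mould, squeezer, square_bottle's own z axis and vertical above 0.7 rad).
It fails at once if the mould, squeezer or square bottle is dropped or banged down into a holder (faster than 0.5 m/s just above its floor) ((horizontal distance between sphere_mould and small_ring below 0.03 m and z of sphere_mould in the frame of small_ring below 0.034 m and linear speed of sphere_mould above 0.5 m/s) or (horizontal distance between squeezer and large_ring below 0.03 m and z of squeezer in the frame of large_ring below 0.034 m and linear speed of squeezer above 0.5 m/s) or (horizontal distance between square_bottle and square_frame below 0.03 m and z of square_bottle in the frame of square_frame below 0.034 m and linear speed of square_bottle above 0.5 m/s)).
It fails at once if a look-alike is carried off, shoved or knocked over (distance of any of cube_mould, plain_cup, round_bottle from where it was at the start of the episode above 0.03 m or angle between any of cube_mould, plain_cup, round_bottle's own z axis and vertical above 0.5 rad).
It also fails if it takes over 90 s, if anything falls off the work surface, if the arm or the gripper's body presses on something with over 40 N, if the wrist force passes 120 N, or if a joint passes its speed limit or range.

## Working session

There is one attempt and no reset: what is moved stays moved. The work goes in short steps, Python scripts to look and compute and a tool call to move; the robot and the scene stay as the last step left them, time stands still between calls to the robot, and variables do not carry over. Pictures are saved under pics/ and viewed, and the job is handed in when it is done.

Besides the shell and the picture viewer there is one more tool, called after "Request:" as name(argument=value, ...) on one line, values as JSON. servo_tool: Moves the arm, as the interface text tells. Its arguments: {"type":"object","properties":{"increments":{"type":"array"}},"required":["increments"]}

```bash
ls; mkdir -p pics; python3 - <<'E'
from station import arm
import cv2,numpy as np
s=arm.state();print(s, arm.tcp_to_grasp)
for n in["scene","side","wrist"]:
    p,d=arm.grab_frame(n);cv2.imwrite(f"pics/{n}0.png",p[:,:,::-1]);np.savez(f"pics/{n}0.npz",p=p,d=d);print(n,arm.camera_model(n))
E
```

```text
pics
{'time': 0.0, 'qpos': array([ 1.03798418e+00,  2.76584176e-01,  1.50613231e+00,  1.23226891e-05,
        1.36067246e+00, -1.21011752e-01]), 'joint_velocities': array([ 0.00028973,  0.00036913,  0.00037971,  0.00097395, -0.00017035,
       -0.0022658 ]), 'effort': array([-1.10074689e-03, -4.04572392e+01, -2.37234414e+01,  7.04816845e-02,
        3.41075321e-02, -1.68994543e-04]), 'ee_pos': array([0.22986718, 0.52643787, 0.20461123]), 'tcp_rot': array([ 2.04449609e-01,  9.78876678e-01, -8.48648142e-04, -2.94119634e-04]), 'ft_force': array([ 0.19246902,  0.65942334, -0.63157721]), 'wrist_torque': array([-0.00932812, -0.03804588, -0.00454635]), 'opening': 0.09388832604167308} 0.0188
scene {'mtx': array([[380.70019858,   0.        , 321.2057433 ],
       [  0.        , 380.70019858, 200.70031618],
       [  0.        ,   0.        ,   1.        ]]), 'k1': 0.01990018208995293, 'R': array([[ 0.12769884,  0.99175996,  0.01025657],
       [ 0.66665464, -0.07817242, -0.74125614],
       [-0.73434637,  0.10149514, -0.67114391]]), 't': array([-0.11044151, -0.32379114,  1.24863498])}
side {'
[... 241 characters left out ...]

       [-0.34655487, -0.48526684, -0.80275514],
       [ 0.47498813,  0.64717903, -0.59627643]]), 't': array([-0.39746794,  0.23153112,  1.06537869])}
wrist {'mtx': array([[300.96291484,   0.        , 320.41077569],
       [  0.        , 300.96291484, 200.39306247],
       [  0.        ,   0.        ,   1.        ]]), 'k1': -0.021283233919110977, 'mount': array([[ 2.60201438e-04, -9.59502283e-01, -2.81700731e-01,
         8.26316702e-02],
       [ 9.99999458e-01, -3.42936517e-05,  1.04048766e-03,
         2.82953109e-04],
       [-1.00801083e-03, -2.81700849e-01,  9.59501754e-01,
        -1.78643994e-01],
       [ 0.00000000e+00,  0.00000000e+00,  0.00000000e+00,
         1.00000000e+00]])}
```

View pics/scene0.png

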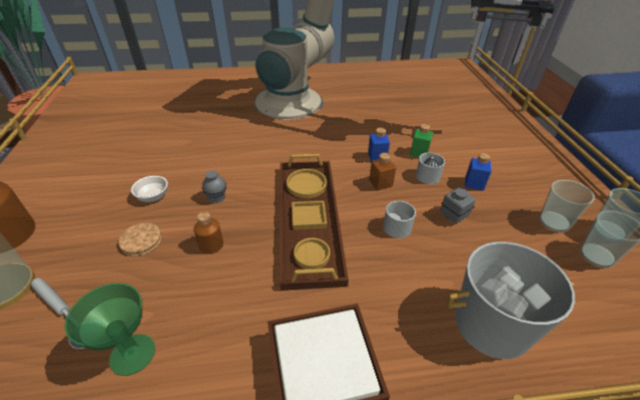

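View pics/side0.png

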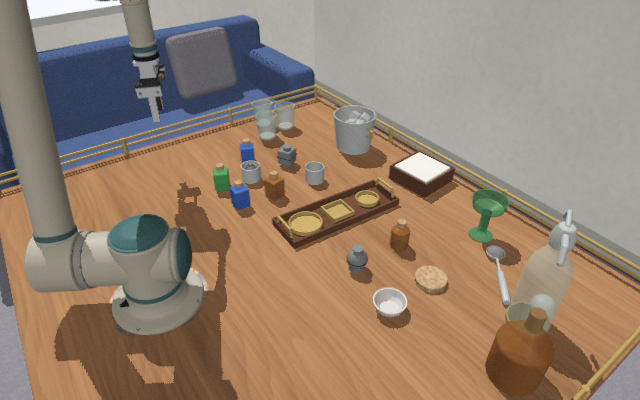

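View pics/wrist0.png

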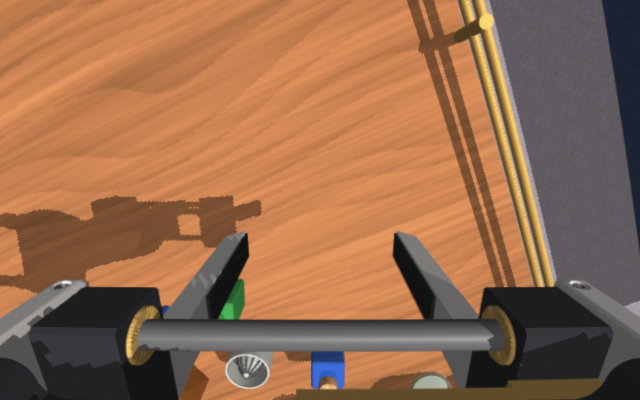

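```bash
cat > h.py <<'E'
import numpy as np,cv2
from scipy.spatial.transform import Rotation as Ro
from station import arm
def cam(n,pose=None):
    m=arm.camera_model(n)
    if n!="wrist": return m['mtx'],m['k1'],m['R'],m['t']
    p,q=pose;T=np.eye(4);T[:3,:3]=Ro.from_quat(q).as_matrix();T[:3,3]=p
    T=np.linalg.inv(T@m['mount']);return m['mtx'],m['k1'],T[:3,:3],T[:3,3]
def slopes(uv,c):
    K,k,R,t=c;uv=np.atleast_2d(np.asarray(uv,float))
    d=(uv-K[:2,2])/[K[0,0],K[1,1]]
    s=d.copy()
    for _ in range(10): s=d/(1+k*(s**2).sum(1,keepdims=True))
    return s
def onplane(uv,c,z):
    s=slopes(uv,c);K,k,R,t=c
    r=np.c_[s,np.ones(len(s))]@R; o=-R.T@t
    return o+r*((z-o[2])/r[:,2])[:,None]
def cloud(d,c):
    v,u=np.mgrid[:400,:640];s=slopes(np.c_[u.ravel(),v.ravel()],c)
    P=np.c_[s,np.ones(len(s))]*d.reshape(-1,1)
    W=(P-c[3])@c[2];W[d.ravel()==0]=np.nan
    return W.reshape(400,640,3)
E
cat > m.py <<'E'
from h import *
for n in["scene","side"]:
    f=np.load(f"pics/{n}0.npz");W=cloud(f['d'],cam(n));p=f['p']
    ok=np.isfinite(W[...,2])&(W[...,2]>.012)&(W[...,2]<.1)&(W[...,0]>.2)&(W[...,0]<.85)&(abs(W[...,1])<.5)
    nl,L,st,_=cv2.connectedComponentsWithStats(ok.astype(np.uint8),connectivity=4)
    for i in range(1,nl):
        if st[i,4]<60: continue
        Q=W[L==i];zt=np.percentile(Q[:,2],97)
        T=Q[Q[:,2]>zt-.008]
        print(n,st[i],"col",p[L==i].mean(0).round(),"mid",((Q.min(0)+Q.max(0))/2).round(3),"ext",np.ptp(Q,0).round(3),"ztop",zt.round(3),"top",T.mean(0).round(3))
E
python3 m.py
```

```text
scene [ 411  124   34   57 1108] col [ 84. 101.  79.] mid [0.385 0.329 0.05 ] ext [0.157 0.067 0.075] ztop 0.084 top [0.335 0.335 0.083]
scene [ 368  128   28   60 1175] col [83. 66. 67.] mid [0.394 0.208 0.05 ] ext [0.162 0.067 0.076] ztop 0.086 top [0.4   0.208 0.084]
scene [465 153  26  35 664] col [ 52.  65. 106.] mid [0.475 0.428 0.05 ] ext [0.06  0.056 0.075] ztop 0.085 top [0.477 0.427 0.084]
scene [ 280  154   69  134 2143] col [104.  73.  42.] mid [0.548 0.013 0.032] ext [0.376 0.143 0.04 ] ztop 0.049 top [0.604 0.009 0.048]
scene [287 169  40  28 328] col [139. 110.  57.] mid [0.439 0.019 0.018] ext [0.096 0.095 0.012] ztop 0.022 top [0.439 0.019 0.019]
scene [201 170  26  30 553] col [93. 90. 87.] mid [ 0.457 -0.195  0.043] ext [0.042 0.056 0.061] ztop 0.071 top [ 0.452 -0.195  0.07 ]
scene [131 176  37  26 537] col [174. 167. 157.] mid [ 0.429 -0.343  0.023] ext [0.079 0.078 0.021] ztop 0.032 top [ 0.425 -0.345  0.029]
scene [440 188  36  34 813] col [78. 78. 76.] mid [0.58  0.336 0.042] ext [0.06  0.067 0.06 ] ztop 0.071 top [0.578 0.336 0.07 ]
scene [293 201  34  27 359
[... 3170 characters left out ...]
 -0.322  0.098]
side [390 219  20  29 442] col [133.  92.  55.] mid [ 0.594 -0.198  0.049] ext [0.049 0.051 0.073] ztop 0.083 top [ 0.596 -0.2    0.081]
side [346 244  22  26 402] col [108. 107. 105.] mid [ 0.448 -0.2    0.041] ext [0.054 0.051 0.059] ztop 0.069 top [ 0.448 -0.198  0.067]
side [415 266  15  12  67] col [206. 172. 133.] mid [ 0.569 -0.32   0.014] ext [0.048 0.034 0.003] ztop 0.015 top [ 0.566 -0.317  0.013]
side [498 270  12  31 185] col [193. 195. 191.] mid [ 0.693 -0.465  0.016] ext [0.075 0.07  0.008] ztop 0.019 top [ 0.691 -0.468  0.016]
side [373 288  34  29 406] col [182. 177. 170.] mid [ 0.427 -0.345  0.022] ext [0.082 0.079 0.019] ztop 0.029 top [ 0.429 -0.343  0.026]
```

```bash
cat > m2.py <<'E'
from h import *
for n in["scene","side"]:
    f=np.load(f"pics/{n}0.npz");W=cloud(f['d'],cam(n))
    for nm,x0,x1,y0,y1 in[("squeezer",.38,.48,.285,.375),("sqb",.39,.49,.15,.255),("sphere",.4,.5,-.25,-.15),("green",.28,.38,.29,.38)]:
        ok=(W[...,0]>x0)&(W[...,0]<x1)&(W[...,1]>y0)&(W[...,1]<y1)&(W[...,2]>.02)
        Q=W[ok]; b=Q[(Q[:,2]<.064)]; c,sz,a=cv2.minAreaRect(b[:,:2].astype(np.float32))
        print(n,nm,len(Q),"ext",Q.min(0).round(3),Q.max(0).round(3),"rect",np.round(c,3),np.round(sz,3),round(a,1))
E
python3 m2.py
```

```text
scene squeezer 562 ext [0.399 0.296 0.02 ] [0.464 0.356 0.061] rect [0.433 0.327] [0.06  0.064] 47.1
scene sqb 609 ext [0.427 0.175 0.02 ] [0.475 0.228 0.088] rect [0.448 0.201] [0.045 0.047] 14.7
scene sphere 523 ext [ 0.436 -0.223  0.02 ] [ 0.478 -0.168  0.073] rect [ 0.461 -0.192] [0.036 0.056] 15.0
scene green 451 ext [0.307 0.307 0.021] [0.364 0.363 0.087] rect [0.334 0.336] [0.045 0.047] 63.1
side squeezer 291 ext [0.399 0.285 0.02 ] [0.462 0.358 0.059] rect [0.429 0.322] [0.069 0.058] 60.5
side sqb 354 ext [0.416 0.17  0.02 ] [0.471 0.223 0.086] rect [0.442 0.199] [0.048 0.054] 17.7
side sphere 390 ext [ 0.42  -0.226  0.02 ] [ 0.475 -0.175  0.071] rect [ 0.444 -0.202] [0.043 0.053] 40.5
side green 321 ext [0.301 0.3   0.02 ] [0.359 0.36  0.087] rect [0.329 0.329] [0.05  0.046] 64.2
```

```bash
cat >> h.py <<'E'
def go(xyz,yang):
    """print tool-axis shift (m) and turn (deg) to reach xyz with tool y at world angle yang deg, pointing down"""
    s=arm.state();R=Ro.from_quat(s['tcp_rot']).as_matrix();d=R.T@(np.array(xyz)-s['ee_pos'])
    a=np.deg2rad(yang);y=np.array([np.cos(a),np.sin(a),0]);z=np.array([0,0,-1.]);T=np.c_[np.cross(y,z),y,z]
    rv=np.rad2deg(Ro.from_matrix(R.T@T).as_rotvec())
    print("t",round(s['time'],2),"at",s['ee_pos'].round(4),"shift",d.round(4),"turn",rv.round(2),"f",s['ft_force'].round(1),"open",round(s['opening'],4))
def shot(tag):
    s=arm.state();p,d=arm.grab_frame("wrist");cv2.imwrite(f"pics/{tag}.png",p[:,:,::-1])
    c=cam("wrist",(s['ee_pos'],s['tcp_rot']));np.savez(f"pics/{tag}.npz",p=p,d=d,pos=s['ee_pos'],q=s['tcp_rot']);return p,d,c,cloud(d,c)
E
python3 -c "
from h import *
go([.445,.2,.19],105)"
```

```text
t 0.15 at [0.23   0.5266 0.2049] shift [-0.3278 -0.2132  0.0151] turn [-7.00e-02 -3.00e-02 -3.86e+01] f [ 0.6  0.2 -0.2] open 0.0942
```

Request:
servo_tool(increments=[[[-0.328,-0.213,0.015],[0,0,-38.6],1],[[-0.328,-0.213,0.015],[0,0,-38.6],1],[[-0.328,-0.213,0.015],[0,0,-38.6],1],[[-0.328,-0.213,0.015],[0,0,-38.6],1],[[-0.328,-0.213,0.015],[0,0,-38.6],1],[[-0.328,-0.213,0.015],[0,0,-38.6],1],[[-0.328,-0.213,0.015],[0,0,-38.6],1],[[-0.328,-0.213,0.015],[0,0,-38.6],1],[[-0.328,-0.213,0.015],[0,0,-38.6],1],[[-0.328,-0.213,0.015],[0,0,-38.6],1],[[-0.328,-0.213,0.015],[0,0,-38.6],1],[[-0.328,-0.213,0.015],[0,0,-38.6],1]])

```text
time: 1.35
ee_pos: [0.4445, 0.2018, 0.1904]
tcp_rot: [-0.131, 0.991, 0.0, -0.0]
ft_force: [0.5, 0.2, -0.7]
opening: 0.0939
```

```bash
python3 - <<'E'
from h import *
p,d,c,W=shot("w1")
np.set_printoptions(suppress=True)
for nm,x0,x1,y0,y1,z0,z1 in[("sqb",.39,.49,.15,.255,.03,.066),("sqbcork",.39,.49,.15,.255,.075,.1),("sqz",.38,.48,.275,.375,.04,.07)]:
    ok=(W[...,0]>x0)&(W[...,0]<x1)&(W[...,1]>y0)&(W[...,1]<y1)&(W[...,2]>z0)&(W[...,2]<z1)
    Q=W[ok]
    if len(Q)>5:
        cc,sz,a=cv2.minAreaRect(Q[:,:2].astype(np.float32)); print(nm,len(Q),Q.min(0).round(3),Q.max(0).round(3),np.round(cc,4),np.round(sz,4),round(a,1))
go([.445,.2,.19],105)
E
```

```text
sqb 1433 [0.418 0.175 0.03 ] [0.471 0.228 0.066] [0.4453 0.2016] [0.0464 0.0458] 14.0
sqbcork 508 [0.433 0.189 0.075] [0.457 0.214 0.087] [0.4452 0.2013] [0.0243 0.0238] 15.1
sqz 1411 [0.399 0.296 0.04 ] [0.461 0.358 0.06 ] [0.4306 0.3269] [0.0613 0.0607] 47.4
t 1.4 at [0.4446 0.2019 0.1905] shift [ 0.0001 -0.0019  0.0005] turn [ 0.03 -0.01  0.13] f [-0.2  0.   1. ] open 0.0936
```

View pics/w1.png

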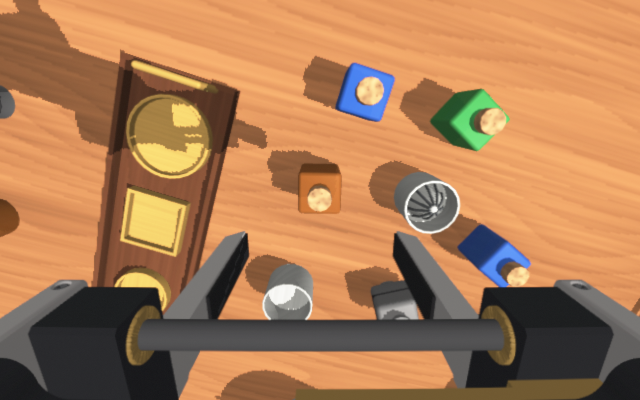

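Request:
servo_tool(increments=[[[0.001,0,0.04],[0,0,0],0.6],[[0.001,0,0.08],[0,0,0.5],0.6],[[0.001,0,0.12],[0,0,0.5],0.6],[[0.001,0,0.15],[0,0,0.5],0.6],[[0.001,0,0.17],[0,0,0.5],0.6],[[0.001,0,0.171],[0,0,0.5],0.6],[[0.001,0,0.171],[0,0,0.5],-1],[[0.001,0,0.171],[0,0,0.5],-1],[[0.001,0,0.171],[0,0,0.5],-1],[[0.001,0,0.171],[0,0,0.5],-1],[[0.001,0,0.171],[0,0,0.5],-1],[[0.001,0,0.171],[0,0,0.5],-1]])

```text
time: 2.6
ee_pos: [0.4452, 0.2006, 0.0205]
tcp_rot: [-0.126, 0.992, 0.0, 0.001]
ft_force: [-0.9, 0.4, 6.9]
opening: 0.0458
```

```bash
python3 - <<'E'
from h import *
go([.5475,.012,.13],86)
# rings from saved views
f=np.load("pics/w1.npz")
def rings(p,W,nm):
    hsv=cv2.cvtColor(p,cv2.COLOR_RGB2HSV)
    g=(hsv[...,0]>15)&(hsv[...,0]<32)&(hsv[...,1]>90)
    for r,x0 in(("L",(.439,.018)),("Q",(.548,.012)),("S",(.655,.005))):
        ok=(W[...,2]>.0165)&(W[...,2]<.024)&(np.hypot(W[...,0]-x0[0],W[...,1]-x0[1])<.056)&g
        Q=W[ok][:,:2].astype(np.float32)
        if len(Q)>30:
            c,sz,a=cv2.minAreaRect(Q);print(nm,r,len(Q),np.round(c,4),np.round(sz,4),round(a,1), "circ",np.round(cv2.minEnclosingCircle(Q)[0],4))
c=cam("wrist",(f['pos'],f['q']));rings(f['p'],cloud(f['d'],c),"wrist")
for n in["scene","side"]:
    f=np.load(f"pics/{n}0.npz");rings(f['p'],cloud(f['d'],cam(n)),n)
E
```

```text
t 2.6 at [0.4452 0.2006 0.0205] shift [-0.052  -0.2081 -0.1095] turn [ 0.04  0.11 18.49] f [-0.9  0.4  6.9] open 0.0458
wrist L 980 [0.4371 0.0187] [0.0948 0.0943] 34.0 circ [0.4369 0.0184]
wrist Q 857 [0.548  0.0132] [0.0736 0.0747] 86.8 circ [0.547  0.0133]
wrist S 280 [0.6417 0.0123] [0.0712 0.0421] 71.6 circ [0.6551 0.0076]
scene L 207 [0.4393 0.0188] [0.0941 0.0951] 82.1 circ [0.4383 0.0188]
scene Q 256 [0.5479 0.0135] [0.0713 0.0749] 87.1 circ [0.5489 0.0132]
scene S 234 [0.6583 0.007 ] [0.0694 0.0708] 82.5 circ [0.6579 0.0085]
side L 95 [0.4352 0.0146] [0.0957 0.0941] 67.1 circ [0.4345 0.0143]
side Q 85 [0.5445 0.0101] [0.0741 0.0741] 88.3 circ [0.5427 0.0095]
side S 53 [0.6561 0.0025] [0.0711 0.068 ] 16.4 circ [0.6541 0.0046]
```

Request:
servo_tool(increments=[[[0,0,-0.02],[0,0,0],-1],[[0,0,-0.05],[0,0,0],-1],[[0,0,-0.09],[0,0,0],-1],[[-0.008,-0.032,-0.11],[0,0,3],-1],[[-0.018,-0.072,-0.11],[0,0,8],-1],[[-0.028,-0.112,-0.11],[0,0,13],-1],[[-0.038,-0.152,-0.11],[0,0,17.5],-1],[[-0.046,-0.182,-0.11],[0,0,17.5],-1],[[-0.05,-0.2,-0.11],[0,0,17.5],-1],[[-0.052,-0.207,-0.11],[0,0,17.5],-1],[[-0.052,-0.207,-0.11],[0,0,17.5],-1],[[-0.052,-0.207,-0.11],[0,0,17.5],-1]])

```text
time: 3.8
ee_pos: [0.5457, 0.014, 0.1292]
tcp_rot: [0.026, 1.0, 0.0, -0.001]
ft_force: [0.2, -0.0, -2.1]
opening: 0.0454
```

```bash
python3 - <<'E'
from h import *
p,d=arm.grab_frame("scene");cv2.imwrite("pics/s2.png",p[:,:,::-1])
shot("w2")
go([.5475,.013,.0305],87)
E
```

```text
t 3.9 at [0.5458 0.0142 0.1294] shift [-0.0018 -0.0012  0.0989] turn [ 0.04 -0.04  0.09] f [-1.2  0.7 -2.2] open 0.0461
```

View pics/w2.png

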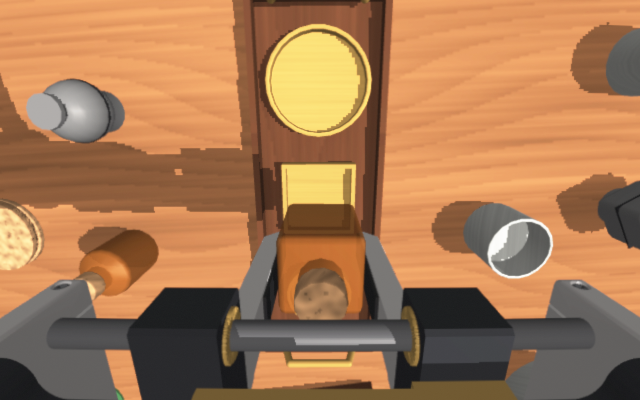

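View pics/s2.png

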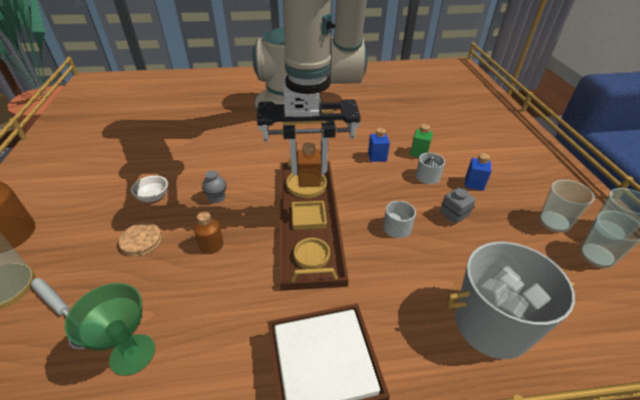

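Request:
servo_tool(increments=[[[-0.002,-0.001,0.03],[0,0,0],-1],[[-0.002,-0.001,0.055],[0,0,0],-1],[[-0.002,-0.001,0.07],[0,0,0],-1],[[-0.002,-0.001,0.08],[0,0,0],-1],[[-0.002,-0.001,0.087],[0,0,0],-1],[[-0.002,-0.001,0.092],[0,0,0],-1],[[-0.002,-0.001,0.096],[0,0,0],-1],[[-0.002,-0.001,0.098],[0,0,0],-1],[[-0.002,-0.001,0.099],[0,0,0],-1],[[-0.002,-0.001,0.099],[0,0,0],-1]])

```text
time: 4.9
ee_pos: [0.5489, 0.0117, 0.0307]
tcp_rot: [0.026, 1.0, 0.0, 0.0]
ft_force: [-0.4, 0.9, -2.0]
opening: 0.0463
```

Request:
servo_tool(increments=[[[0,0,0.001],[0,0,0],-1],[[0,0,0.001],[0,0,0],-1],[[0,0,0.001],[0,0,0],0.5],[[0,0,0.001],[0,0,0],0.5],[[0,0,0.001],[0,0,0],0.5],[[0,0,0.001],[0,0,0],0.5],[[0,0,-0.02],[0,0,0],0.5],[[0,0,-0.06],[0,0,0],0.5],[[0,0,-0.1],[0,0,0],0.5],[[0,0,-0.14],[0,0,0],0.5],[[0,0,-0.14],[0,0,0],0.5]])

```text
time: 6.0
ee_pos: [0.5526, 0.0114, 0.1762]
tcp_rot: [0.026, 1.0, -0.0, 0.006]
ft_force: [0.7, -1.2, 0.4]
opening: 0.0704
```

```bash
python3 - <<'E'
from h import *
p,d,c,W=shot("w3")
for nm,x,y,z0,z1 in(("bottle",.5475,.013,.035,.074),("cork",.5475,.013,.085,.12)):
    ok=(np.hypot(W[...,0]-x,W[...,1]-y)<.05)&(W[...,2]>z0)&(W[...,2]<z1);Q=W[ok]
    if len(Q)>9:print(nm,len(Q),[np.round(a,4) for a in cv2.minAreaRect(Q[:,:2].astype(np.float32))],Q[:,2].max())
go([.4306,.3268,.17],120)
go([.4306,.3268,.17],-60)
E
```

```text
bottle 1671 [array([0.5485, 0.0127]), array([0.0456, 0.0452]), np.float64(86.4098)] 0.0738478812758952
cork 590 [array([0.5486, 0.0124]), array([0.0239, 0.024 ]), np.float64(10.3622)] 0.09595032121718285
t 6.05 at [0.5507 0.0116 0.1733] shift [0.1364 0.3086 0.0023] turn [ -0.12   0.36 -32.99] f [ 0.4  0.4 -0.7] open 0.0702
t 6.05 at [0.5507 0.0116 0.1733] shift [0.1364 0.3086 0.0023] turn [  0.48   0.16 147.01] f [ 0.4  0.4 -0.7] open 0.0702
```

View pics/w3.png

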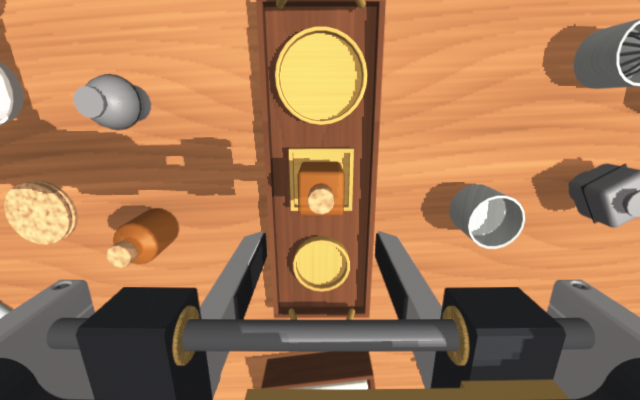

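Request:
servo_tool(increments=[[[0.02,0.045,0],[0,0,-8],1],[[0.04,0.09,0],[0,0,-16],1],[[0.06,0.136,0],[0,0,-24],1],[[0.08,0.181,0],[0,0,-33],1],[[0.1,0.226,0],[0,0,-33],1],[[0.12,0.271,0],[0,0,-33],1],[[0.13,0.294,0],[0,0,-33],1],[[0.1364,0.309,0],[0,0,-33],1],[[0.1364,0.309,0],[0,0,-33],1],[[0.1364,0.309,0],[0,0,-33],1]])

```text
time: 7.05
ee_pos: [0.4279, 0.3267, 0.169]
tcp_rot: [-0.259, 0.966, -0.001, -0.001]
ft_force: [0.9, -0.1, 0.4]
opening: 0.0939
```

```bash
python3 - <<'E'
from h import *
p,d,c,W=shot("w4")
ok=(np.hypot(W[...,0]-.4306,W[...,1]-.3268)<.05)&(W[...,2]>.045)&(W[...,2]<.07);Q=W[ok]
print(len(Q),cv2.minAreaRect(Q[:,:2].astype(np.float32)),cv2.minEnclosingCircle(Q[:,:2].astype(np.float32)),Q[:,2].max())
go([.4306,.3268,.019],120)
E
```

```text
1073 ((0.43026989698410034, 0.327151358127594), (0.06132987141609192, 0.05982381850481033), 29.05891990661621) ((0.4303201735019684, 0.3271384537220001), 0.031145185232162476) 0.06001304735878218
t 7.1 at [0.4283 0.3264 0.1694] shift [-0.0026 -0.0007  0.1504] turn [-0.04 -0.13 -0.  ] f [-0.4 -0.1  0.7] open 0.094
```

View pics/w4.png

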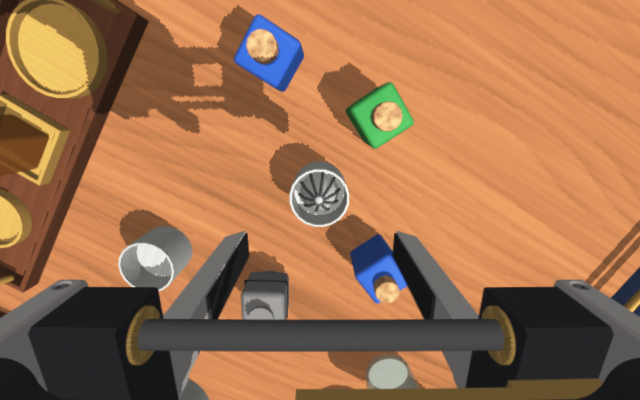

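Request:
servo_tool(increments=[[[-0.002,0,0.04],[0,0,0],0.75],[[-0.002,0,0.08],[0,0,0],0.75],[[-0.002,0,0.115],[0,0,0],0.75],[[-0.002,0,0.135],[0,0,0],0.75],[[-0.002,0,0.147],[0,0,0],0.75],[[-0.002,0,0.15],[0,0,0],0.75],[[-0.002,0,0.15],[0,0,0],-1],[[-0.002,0,0.15],[0,0,0],-1],[[-0.002,0,0.15],[0,0,0],-1],[[-0.002,0,0.15],[0,0,0],-1],[[-0.002,0,0.15],[0,0,0],-1],[[-0.002,0,0.15],[0,0,0],-1]])

```text
time: 8.3
ee_pos: [0.4313, 0.3287, 0.0217]
tcp_rot: [-0.259, 0.966, 0.0, 0.001]
ft_force: [0.7, -2.0, 5.4]
opening: 0.0619
```

```bash
python3 -c "
from h import *
go([.4375,.018,.13],87)"
```

```text
t 8.3 at [0.4313 0.3287 0.0217] shift [ 0.1499 -0.2721 -0.1085] turn [1.000e-02 1.500e-01 3.303e+01] f [ 0.7 -2.   5.4] open 0.0619
```

Request:
servo_tool(increments=[[[0,0,-0.02],[0,0,0],-1],[[0,0,-0.055],[0,0,0],-1],[[0,0,-0.095],[0,0,0],-1],[[0.015,-0.027,-0.11],[0,0,4],-1],[[0.034,-0.062,-0.11],[0,0,10],-1],[[0.054,-0.098,-0.11],[0,0,16],-1],[[0.074,-0.134,-0.11],[0,0,22],-1],[[0.094,-0.17,-0.11],[0,0,28],-1],[[0.114,-0.207,-0.11],[0,0,33],-1],[[0.133,-0.242,-0.11],[0,0,33],-1],[[0.145,-0.263,-0.11],[0,0,33],-1],[[0.15,-0.272,-0.11],[0,0,33],-1]])

```text
time: 9.5
ee_pos: [0.4359, 0.0163, 0.1302]
tcp_rot: [0.027, 1.0, 0.0, -0.0]
ft_force: [-0.6, 0.1, -2.3]
opening: 0.0616
```

Request:
servo_tool(increments=[[[0,0,0],[0,0,0],-1],[[0,0,0],[0,0,0],-1]])

```text
time: 9.7
ee_pos: [0.4362, 0.0189, 0.1303]
tcp_rot: [0.026, 1.0, 0.001, -0.0]
ft_force: [-0.2, 0.7, -2.0]
opening: 0.0616
```

```bash
python3 - <<'E'
from h import *
p,d,c,W=shot("w5")
go([.4375,.018,.0317],87)
s=arm.state();tc=s['ee_pos']
ok=(np.hypot(W[...,0]-tc[0],W[...,1]-tc[1])<.035)&(W[...,2]>tc[2]+.01)&(W[...,2]<tc[2]+.05);Q=W[ok]
print(Q.min(0),Q.max(0))
E
```

```text
t 9.75 at [0.4362 0.0191 0.1303] shift [-0.0014 -0.0012  0.0986] turn [ 0.06 -0.03  0.05] f [ 0.7  0.7 -2.4] open 0.0616
[ 0.40331217 -0.0140181   0.14030252] [0.46581386 0.05332366 0.18026623]
```

View pics/w5.png

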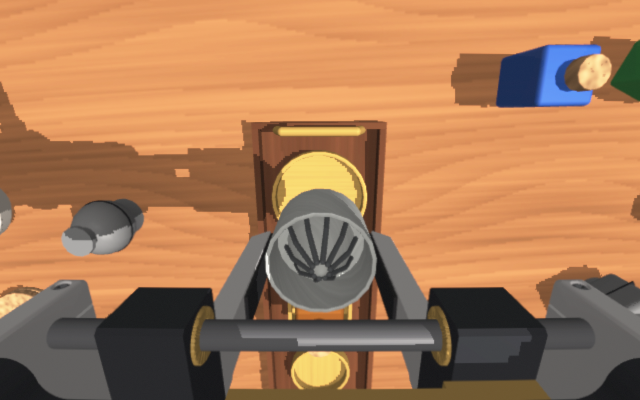

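Request:
servo_tool(increments=[[[-0.001,-0.001,0.03],[0,0,0],-1],[[-0.001,-0.001,0.055],[0,0,0],-1],[[-0.001,-0.001,0.07],[0,0,0],-1],[[-0.001,-0.001,0.08],[0,0,0],-1],[[-0.001,-0.001,0.087],[0,0,0],-1],[[-0.001,-0.001,0.092],[0,0,0],-1],[[-0.001,-0.001,0.096],[0,0,0],-1],[[-0.001,-0.001,0.098],[0,0,0],-1],[[-0.001,-0.001,0.0985],[0,0,0],-1],[[-0.001,-0.001,0.0985],[0,0,0],-1]])

```text
time: 10.75
ee_pos: [0.4377, 0.0168, 0.0322]
tcp_rot: [0.026, 1.0, 0.0, 0.0]
ft_force: [0.6, -1.0, -2.5]
opening: 0.0614
```

Request:
servo_tool(increments=[[[0,0,0.001],[0,0,0],-1],[[0,0,0.002],[0,0,0],-1],[[0,0,0.002],[0,0,0],-1]])

```text
time: 11.05
ee_pos: [0.4378, 0.0168, 0.0316]
tcp_rot: [0.026, 1.0, -0.0, 0.001]
ft_force: [-2.6, 1.2, 10.5]
opening: 0.0618
```

Contact felt (force up). Release and rise.

Request:
servo_tool(increments=[[[0,0,-0.001],[0,0,0],0.75],[[0,0,-0.001],[0,0,0],0.75],[[0,0,-0.001],[0,0,0],0.75],[[0,0,-0.001],[0,0,0],0.75],[[0,0,-0.02],[0,0,0],0.75],[[0,0,-0.06],[0,0,0],0.75],[[0,0,-0.1],[0,0,0],0.75],[[0,0,-0.14],[0,0,0],0.75],[[0,0,-0.14],[0,0,0],0.75],[[0,0,-0.14],[0,0,0],0.75]])

```text
time: 12.05
ee_pos: [0.4377, 0.0168, 0.1703]
tcp_rot: [0.026, 1.0, -0.0, 0.001]
ft_force: [-1.0, 0.3, -0.5]
opening: 0.0821
```

```bash
python3 - <<'E'
from h import *
p,d,c,W=shot("w6")
ok=(np.hypot(W[...,0]-.4375,W[...,1]-.0178)<.05)&(W[...,2]>.055)&(W[...,2]<.08);Q=W[ok]
print(len(Q),cv2.minEnclosingCircle(Q[:,:2].astype(np.float32)),Q[:,2].max())
go([.4495,-.1965,.17],87)
E
```

```text
1129 ((0.4360634386539459, 0.01771477423608303), 0.031114185228943825) 0.06951480338548377
t 12.1 at [0.4367 0.0169 0.1692] shift [-0.0239 -0.2125 -0.0008] turn [ 0.01 -0.07  0.  ] f [-1.   1.5 -0.3] open 0.0825
```

View pics/w6.png

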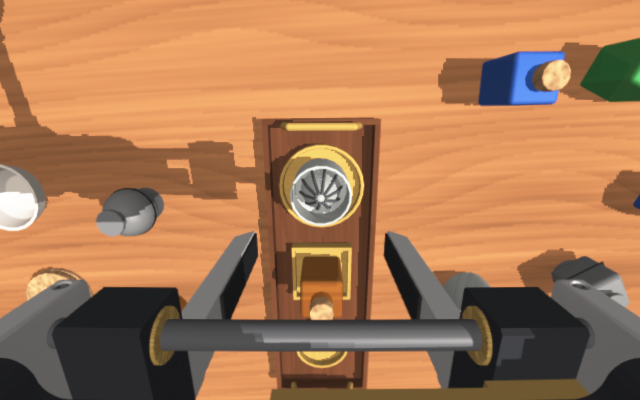

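Request:
servo_tool(increments=[[[-0.005,-0.045,0],[0,0,0],1],[[-0.01,-0.09,0],[0,0,0],1],[[-0.016,-0.135,0],[0,0,0],1],[[-0.02,-0.175,0],[0,0,0],1],[[-0.024,-0.203,0],[0,0,0],1],[[-0.024,-0.212,0],[0,0,0],1],[[-0.024,-0.212,0],[0,0,0],1],[[-0.024,-0.212,0],[0,0,0],1]])

```text
time: 12.9
ee_pos: [0.4494, -0.1945, 0.1689]
tcp_rot: [0.026, 1.0, 0.001, -0.001]
ft_force: [-0.0, -0.2, 0.5]
opening: 0.0943
```

```bash
python3 - <<'E'
from h import *
p,d,c,W=shot("w7")
for z0,z1 in((.03,.06),(.062,.08)):
    ok=(np.hypot(W[...,0]-.4495,W[...,1]+.1965)<.05)&(W[...,2]>z0)&(W[...,2]<z1);Q=W[ok]
    print(len(Q),Q.min(0).round(4),Q.max(0).round(4),cv2.minEnclosingCircle(Q[:,:2].astype(np.float32)))
go([.4495,-.1965,.019],87)
E
```

```text
1361 [ 0.4231 -0.2224  0.0315] [ 0.474  -0.168   0.0584] ((0.4505999982357025, -0.1949392706155777), 0.02779366448521614)
640 [ 0.4365 -0.2087  0.0651] [ 0.4645 -0.1813  0.0716] ((0.4506230354309082, -0.19476091861724854), 0.014318229630589485)
t 12.95 at [ 0.4496 -0.1943  0.1693] shift [-0.0002 -0.0024  0.1503] turn [ 0.1  -0.09  0.06] f [-0.4 -0.4 -0.5] open 0.0942
```

View pics/w7.png

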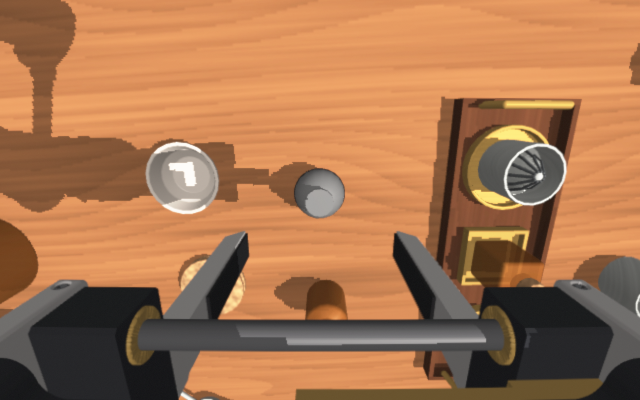

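Request:
servo_tool(increments=[[[-0.001,-0.001,0.04],[0,0,0],0.75],[[-0.001,-0.001,0.08],[0,0,0],0.75],[[-0.001,-0.001,0.115],[0,0,0],0.75],[[-0.001,-0.001,0.135],[0,0,0],0.75],[[-0.001,-0.001,0.147],[0,0,0],0.75],[[-0.001,-0.001,0.151],[0,0,0],0.75],[[-0.001,-0.001,0.151],[0,0,0],-1],[[-0.001,-0.001,0.151],[0,0,0],-1],[[-0.001,-0.001,0.151],[0,0,0],-1],[[-0.001,-0.001,0.151],[0,0,0],-1],[[-0.001,-0.001,0.151],[0,0,0],-1],[[-0.001,-0.001,0.151],[0,0,0],-1]])

```text
time: 14.15
ee_pos: [0.4518, -0.1973, 0.0197]
tcp_rot: [0.026, 1.0, -0.0, 0.001]
ft_force: [-0.5, 1.7, 6.0]
opening: 0.0527
```

```bash
python3 - <<'E'
from h import *
go([.657,.0065,.15],87)
f=np.load("pics/w3.npz");W=cloud(f['d'],cam("wrist",(f['pos'],f['q'])))
for y0 in [.0065]:
    ok=(np.hypot(W[...,0]-.657,W[...,1]-y0)<.045)&(W[...,2]>.0175)&(W[...,2]<.023)&(abs(W[...,1]-y0)<.04);Q=W[ok]
    print(len(Q),[np.round(a,4) for a in cv2.minAreaRect(Q[:,:2].astype(np.float32))],cv2.minEnclosingCircle(Q[:,:2].astype(np.float32)))
E
```

```text
t 14.15 at [ 0.4518 -0.1973  0.0197] shift [-0.1944  0.2143 -0.13  ] turn [-0.    0.08 -0.02] f [-0.5  1.7  6. ] open 0.0527
522 [array([0.6567, 0.0073]), array([0.0702, 0.0715]), np.float64(88.8185)] ((0.6571634411811829, 0.007625927682965994), 0.036280035972595215)
```

Request:
servo_tool(increments=[[[0,0,-0.02],[0,0,0],-1],[[0,0,-0.06],[0,0,0],-1],[[0,0,-0.105],[0,0,0],-1],[[-0.02,0.022,-0.13],[0,0,0],-1],[[-0.045,0.05,-0.13],[0,0,0],-1],[[-0.075,0.083,-0.13],[0,0,0],-1],[[-0.105,0.116,-0.13],[0,0,0],-1],[[-0.135,0.149,-0.13],[0,0,0],-1],[[-0.165,0.182,-0.13],[0,0,0],-1],[[-0.185,0.204,-0.13],[0,0,0],-1],[[-0.194,0.215,-0.13],[0,0,0],-1],[[-0.194,0.215,-0.13],[0,0,0],-1]])

```text
time: 15.35
ee_pos: [0.6565, 0.0084, 0.1481]
tcp_rot: [0.025, 1.0, 0.0, -0.001]
ft_force: [0.4, -0.8, -1.4]
opening: 0.0525
```

Request:
servo_tool(increments=[[[0,0,0],[0,0,0],-1],[[0,0,0],[0,0,0],-1]])

```text
time: 15.55
ee_pos: [0.6549, 0.006, 0.149]
tcp_rot: [0.027, 1.0, -0.0, -0.001]
ft_force: [0.1, -0.0, -1.1]
opening: 0.0525
```

```bash
python3 - <<'E'
from h import *
p,d,c,W=shot("w8")
go([.657,.0073,.0297],87)
tc=arm.state()['ee_pos']
ok=(np.hypot(W[...,0]-tc[0],W[...,1]-tc[1])<.022)&(W[...,2]>tc[2]+.043)&(W[...,2]<tc[2]+.07);Q=W[ok]
print(len(Q),Q.min(0).round(4),Q.max(0).round(4))
E
```

```text
t 15.6 at [0.6551 0.006  0.1492] shift [-0.0019  0.0014  0.1195] turn [-0.03 -0.04 -0.08] f [ 0.2  0.5 -1. ] open 0.0524
2390 [ 0.6396 -0.0072  0.1938] [0.6683 0.0206 0.2008]
```

View pics/w8.png

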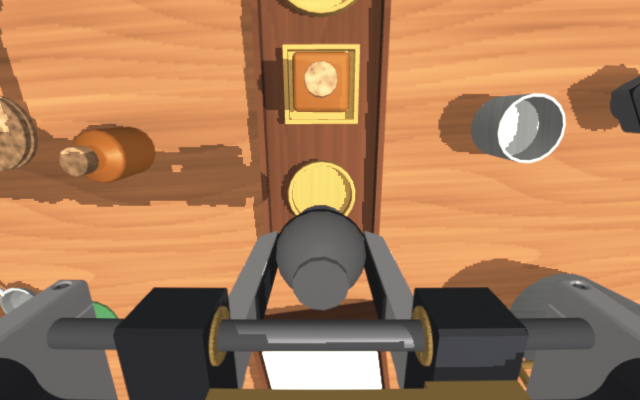

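Request:
servo_tool(increments=[[[-0.003,0.001,0.03],[0,0,0],-1],[[-0.003,0.001,0.06],[0,0,0],-1],[[-0.003,0.001,0.083],[0,0,0],-1],[[-0.003,0.001,0.098],[0,0,0],-1],[[-0.003,0.001,0.107],[0,0,0],-1],[[-0.003,0.001,0.113],[0,0,0],-1],[[-0.003,0.001,0.116],[0,0,0],-1],[[-0.003,0.001,0.118],[0,0,0],-1],[[-0.003,0.001,0.119],[0,0,0],-1],[[-0.003,0.001,0.119],[0,0,0],-1]])

```text
time: 16.6
ee_pos: [0.6596, 0.0082, 0.0304]
tcp_rot: [0.026, 1.0, 0.0, 0.0]
ft_force: [-0.7, 0.4, -0.3]
opening: 0.0522
```

Request:
servo_tool(increments=[[[0.001,0,0.001],[0,0,0],-1],[[0.001,0,0.0015],[0,0,0],-1],[[0.001,0,0.0015],[0,0,0],-1]])

```text
time: 16.9
ee_pos: [0.6591, 0.0083, 0.0298]
tcp_rot: [0.026, 1.0, -0.0, 0.001]
ft_force: [-0.5, -0.7, 5.5]
opening: 0.0521
```

Contact. Release and rise.

Request:
servo_tool(increments=[[[0,0,-0.0005],[0,0,0],0.6],[[0,0,-0.0005],[0,0,0],0.6],[[0,0,-0.0005],[0,0,0],0.6],[[0,0,-0.0005],[0,0,0],0.6],[[0,0,-0.02],[0,0,0],0.6],[[0,0,-0.05],[0,0,0],0.6],[[0,0,-0.09],[0,0,0],0.6],[[0,0,-0.13],[0,0,0],0.6],[[0,0,-0.16],[0,0,0],0.6],[[0,0,-0.16],[0,0,0],0.6]])

```text
time: 17.9
ee_pos: [0.6611, 0.0081, 0.1936]
tcp_rot: [0.026, 1.0, -0.0, 0.005]
ft_force: [-0.3, -0.0, -0.1]
opening: 0.0753
```

```bash
python3 - <<'E'
from h import *
p,d,c,W=shot("w9")
for n,x,y,z0,z1,t in(("mould neck",.657,.0073,.073,.09,.08),("bottle cork",.5475,.013,.088,.1,.095),("squeezer",.437,.018,.056,.08,.07)):
    ok=(np.hypot(W[...,0]-x,W[...,1]-y)<.045)&(W[...,2]>z0)&(W[...,2]<z1);Q=W[ok]
    if len(Q)>9: print(n,len(Q),cv2.minEnclosingCircle(Q[:,:2].astype(np.float32)),Q[:,2].max(),"expect top",t)
for n in["side","scene"]:
    p,d=arm.grab_frame(n);cv2.imwrite(f"pics/{n}9.png",p[:,:,::-1]);np.savez(f"pics/{n}9.npz",p=p,d=d)
    W0=cloud(np.load(f"pics/{n}0.npz")['d'],cam(n));W=cloud(d,cam(n))
    for nm,x,y in(("cube",.578,.336),("cup",.597,.2),("rb",.602,-.195)):
        r=[]
        for w in(W0,W):
            ok=(np.hypot(w[...,0]-x,w[...,1]-y)<.05)&(w[...,2]>.025)&(w[...,2]<.1);r.append(w[ok].mean(0).round(4))
        print(n,nm,*r)
s=arm.state();print(s['time'],s['ee_pos'],s['opening'])
E
```

```text
mould neck 577 ((0.6578633189201355, 0.008878225460648537), 0.01408633403480053) 0.08128328631472295 expect top 0.08
bottle cork 676 ((0.5491734743118286, 0.012321339920163155), 0.012422850355505943) 0.09684470439733335 expect top 0.095
side cube [0.5684 0.3238 0.0489] [0.5682 0.3234 0.0489]
side cup [0.5935 0.1957 0.0389] [0.5942 0.1966 0.0384]
side rb [ 0.5891 -0.2058  0.055 ] [ 0.5893 -0.2057  0.055 ]
scene cube [0.5874 0.3301 0.0521] [0.5875 0.33   0.0523]
scene cup [0.5986 0.2007 0.0405] [0.5987 0.2004 0.0406]
scene rb [ 0.6119 -0.192   0.0578] [ 0.612  -0.1919  0.0578]
18.05 [0.65731514 0.00837361 0.18699199] 0.0752235072890112
```

View pics/w9.png

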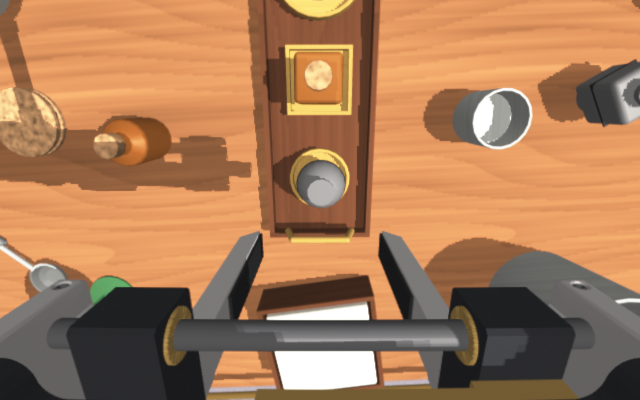

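View pics/side9.png

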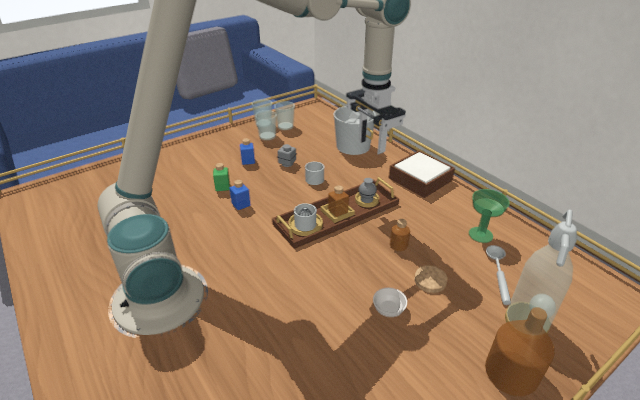

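All three items stand upright in their holders: squeezer at (305,215), square bottle at (338,202) and mould at (368,190) in the side view. The look-alikes haven't moved. I'll let the arm settle, then hand in.

Request:
servo_tool(increments=[[[0,0,0],[0,0,0],0.6],[[0,0,0],[0,0,0],0.6],[[0,0,0],[0,0,0],0.6],[[0,0,0],[0,0,0],0.6],[[0,0,0],[0,0,0],0.6]])

```text
time: 18.55
ee_pos: [0.6582, 0.0083, 0.1881]
tcp_rot: [0.026, 1.0, 0.0, -0.0]
ft_force: [0.2, -0.8, -0.0]
opening: 0.0753
```

```bash
python3 -c "
from station import arm
print(arm.finish_job())"
```

```text
the job is handed in; nothing more can be done
None
```

I packed the square bitters bottle, the ribbed squeezer and the sphere mould into their holders, let go of each, and handed the job in at about 18.6 s. The hand-in gives no verdict.

- **Placement:** in the wrist camera, each item's centre was about 2 mm or less from its holder's centre. Tops measured 81, 70 and 97 mm for mould, squeezer and bottle, against 80, 70 and 95 mm expected when seated on the holder floors.
- **Squeezer:** its measurement was taken right after I set it down. In the last wrist picture it was out of view, so there I only saw it standing in its holder in the side view.
- **Look-alikes:** the cube mould, plain cup and round bottle had shifted by no more than about 1 mm in the before-and-after depth images, which is within measurement noise.
- **Disagreement:** the side camera's holder positions differed by 2–5 mm from the other two views. I relied mainly on the wrist camera, which matched the scene camera to about 2 mm.

No other check failed.

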